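# Shut the kit carrier and hold it up level by its handle

### The arm

A 7-joint arm with a two-finger parallel gripper is mounted at the origin on the work surface; the furniture and walls round the work are solid. World frame = base frame: x ahead of the robot, y to its left, z up, the work surface at z = 0. Lengths are in mm, angles in degrees, forces in N, time in s.
With the tool pointing down it reaches from about 425 to 925 mm from the base axis. Payload 6.8 kg.
Tool frame: the origin (TCP) lies midway between the tips of the shut fingers; the grasp point (between the pads) lies r.grip_point_offset behind it (r.grip_point_offset is the distance from the TCP to the grasp point, in mm); z points along the fingers, y is the line along which they close (so a half turn about z gives the same grasp; the last joint's range is limited). The gripper opens to 88 mm and grips with 3 to 60 N. Pads are 20 mm wide; open, the fingers measure 115 mm over their backs; the gripper's body (75 mm by 178 mm) begins 61 mm behind the grasp point.
Start: joints at [70.01, 27.33, 1.283, 89.118, -0.659, 63.558, -4.761], TCP at [160.982, -655.54, 222.664] pointing down, gripper open.
Joint ranges: [-169.35, 169.35], [-19.33, 120.38], [-80.79, 83.38], [13.8, 139.57], [-78.32, 258.32], [9.67, 109.79], [-169.56, 169.56]. Speed limits (degrees/s): [136.94, 136.94, 180, 180, 180, 180, 180].

### API

Orientations are given as a 3x3 rotation matrix whose columns are the frame's x, y, z axes.
In Python, from plant import telemetry, optics, finish_job, r gives the robot as it stands.
- The arm moves only by the shell command python3 -m creep 'ROWS' [FORCE]. ROWS is JSON, a list of rows, each a list of 7 numbers: the opening, from 0 (shut) to 1 (fully open), then the shift along the tool's x, y, z in m, then the turn, a rotation vector about the tool's x, y, z in rad. In form: [[gripper, dx, dy, dz, ax, ay, az], ...]. A call has 1 to 12 rows; each row is the pose to reach, as a shift and turn from the pose commanded when the call began, along the tool's axes at that moment; what a row does not reach only later rows make up. A row lasts 1/10 s, in which the tool goes at most 50 mm and 8.59 degrees, less where a joint would pass 70% of its speed; a pose out of reach is approached as far as the arm can. A call with a gripper value outside its range is refused whole. The fingers move at their own pace and stop on an object; FORCE is the grip in N (left out, the last holds). Time passes only in rows, so rows that repeat a pose let the fingers close. It gives the time, the measured TCP pose, the force, the opening and the grip force at its end, in the units of the state.
- telemetry.observe(): the state, without advancing time (a new reading comes with each control period).
- optics.snapshot(name): name is "scene" or "top" or "wrist"; returns a dict with "pixels" (420x560x3 uint8, red, green, blue), "intrinsics" (3x3 intrinsics, pixels), "rvec" (rotation vector, rad) and "tvec" (3), from world to camera coordinates, as OpenCV has them; the wrist camera has in their place "mount" (4x4, takes a point from camera to tool coordinates, whose origin is the TCP and whose axes are the flange's). Camera axes: x right, y down, z forward; pixel columns grow to the right and rows downward; lengths in mm; the calibration is good to about 2 mm. A picture is of the moment at which its call begins: read the wrist's pose just before it. There is no depth.
- finish_job(): hands the job in; it is judged then, once.
The state is a dict: "time_s": time; "joint_positions": joint angles; "joint_velocities": joint speeds; "effort": joint torques, N m; "tool_pos": TCP position; "ee_rot": TCP orientation; "contact_force": force on the tool from outside, world axes, zero at the start; "moment": the same for the moment, N m; "finger_gap": opening from 0.0 (shut) to 1.0 (fully open); "gripper_force": force on a finger pad.
Only numpy, scipy, OpenCV 4.12 (cv2) and the standard library are available. Lean on these libraries where they do the work, as an engineer would, in place of code of your own. Each camera call takes 0.05 s, during which the arm holds its last target. There are 200 camera calls.

### The job

The grey kit carrier is loaded and ready to go: first shut its hinged lid fully down while the carrier stands on the bench, then take the carrier by the middle of its handle, lift it straight up about 15 cm off the bench without tipping it, and hold it there level and still with its contents in place. Finish while still holding it in the air; do not put it down or let go. Leave the other things on the bench where they are.

Things in the scene. Friction and masses are not known exactly. Their poses are not given: they have to be found in the camera images.
- carrier: Loose grey sheet-metal kit carrier, 140 (x) x 224 (y) mm, rim 45 mm high, walls and floor 4 mm, about 0.7 kg loaded; a few newtons slide it. Origin: centre of its underside, z up. A spine along x at y = 0 (6 mm thick, 58 mm high) carries the handle and parts it into a lidded compartment (+y) and an open one (-y). Loaded, it balances within about 15 mm of the handle's middle.
- carrier_handle: Black grip bar fixed to the carrier, 116 mm along its x, 18 mm wide (y), 20 mm high. Origin: centre of the bar, 100 mm above the carrier's underside; free gap below it 30 mm to the spine, 40 mm to the shut lid. It stands on two uprights 54 mm either side of its middle: pinch it across the 18 mm width, at the middle. A firm grip (30 N or more) keeps the carrier level.
- carrier_lid (a joint): Angle (rad) of the plain metal lid: 0 = shut flat on the rim, 1.57 = upright, 1.9 = stop. It hinges along the carrier's x on the outer +y wall (see lid_hinge); its free edge swings up and outward. The hinge is stiff (0.05 N m): the lid stays at any angle and must be pushed all the way down; about 1 N at the free edge moves it.
- lid_edge (a point): Middle of the lid's free edge, on its upper (outer) face. The lid is 140 mm wide along the carrier's x, reaches 106 mm from hinge to free edge, and is 4 mm thick; shut, its upper face is 50 mm above the carrier's underside.
- lid_hinge (a point): Middle of the lid's hinge line, at carrier x = 0, y = +112 mm, z = 45 mm; moves with the carrier.
- driver_a: Blue LED driver block, 54 x 56 x 19 mm, 85 g, lying loose in the lidded compartment, on its half at the carrier's -x side. Origin: centre of its underside.
- driver_b: Second blue LED driver block, 54 x 56 x 19 mm, 85 g, lying loose in the lidded compartment, on its half at the carrier's +x side. Origin: centre of its underside.
- tape_roll: Roll of insulating tape, 62 mm across, 18 mm high, lying loose in the open compartment. Origin: centre of its underside.
- glue_bottle: Bystander: slim white glue bottle, 31 mm across, 112 mm tall, loose on the bench. Origin: centre of its underside.
- bit_block: Bystander: block of screw bits, 54 x 84 x 31 mm, loose on the bench. Origin: centre of its underside.
- solder_reel: Bystander: reel of solder wire standing on its flange, 62 mm across, 56 mm tall, loose on the bench. Origin: centre of its underside.
Not all that is in view belongs to the job. Of the things like the tape_roll, leave any that is green; of the rest the larger one is meant.

How it is judged:
By the outcome, as a careful person would: the job done as asked, in the order asked, and still so for the second after the job is handed in, while the arm keeps its last pose, push and grip.
It also fails if it takes over 54 s, if anything falls off the work surface, if the arm or the gripper's body presses on something with over 40 N, if the wrist force passes 120 N, or if a joint passes its speed limit or range.

## Working session

There is one attempt and no reset: what is moved stays moved. The work goes in short steps, Python scripts to look and compute and a shell command to move; the robot and the scene stay as the last step left them, time stands still between calls to the robot, and variables do not carry over. Pictures are saved under pics/ and viewed, at most 10 in all, crops included, and the job is handed in when it is done.

```bash
mkdir -p pics; cat > h.py <<'E'
import numpy as np, cv2
from plant import telemetry, optics, finish_job, r
def snap(n,f):
    s=telemetry.observe(); d=optics.snapshot(n)
    cv2.imwrite('pics/'+f+'.png',cv2.cvtColor(d['pixels'],cv2.COLOR_RGB2BGR))
    K=np.array(d['intrinsics'],float)
    if 'mount' in d:
        M=np.array(d['mount'],float);T=np.eye(4);T[:3,:3]=s['ee_rot'];T[:3,3]=s['tool_pos']
        C=T@M; Rw=C[:3,:3]; o=C[:3,3]
    else:
        R=cv2.Rodrigues(np.array(d['rvec'],float))[0]; Rw=R.T; o=-R.T@np.array(d['tvec'],float).ravel()
    np.savez('pics/'+f+'.npz',K=K,Rw=Rw,o=o)
    return d
def ray(f,u,v):
    z=np.load('pics/'+f+'.npz'); d=z['Rw']@np.linalg.inv(z['K'])@np.array([u,v,1.]); return z['o'],d
def px(f,u,v,h):
    o,d=ray(f,u,v); return o+d*(h-o[2])/d[2]
def proj(f,P):
    z=np.load('pics/'+f+'.npz'); c=z['Rw'].T@(np.array(P,float)-z['o']); q=z['K']@c; return q[:2]/q[2]
E
python3 - <<'E'
from h import *
for n in ['scene','top','wrist']:
    snap(n,n+'0')
s=telemetry.observe(); print(s['tool_pos'],np.round(s['ee_rot'],3),s['time_s'],r.grip_point_offset)
a=[cv2.imread(f'pics/{n}0.png') for n in ['scene','top']]
for n in ['scene0','top0','wrist0']: print(np.load(f'pics/{n}.npz')['o'])
E
```

```text
[ 160.82877219 -655.12277957  221.94361185] [[ 0.971  0.238 -0.   ]
 [ 0.238 -0.971  0.001]
 [-0.    -0.001 -1.   ]] 0.15 18.700000000000003
[-44.94240565 682.61218472 557.11443144]
[ 406.18475894   89.72739081 1224.37078586]
[ 237.48137132 -636.28033604  382.69940065]
```

View pics/top0.png

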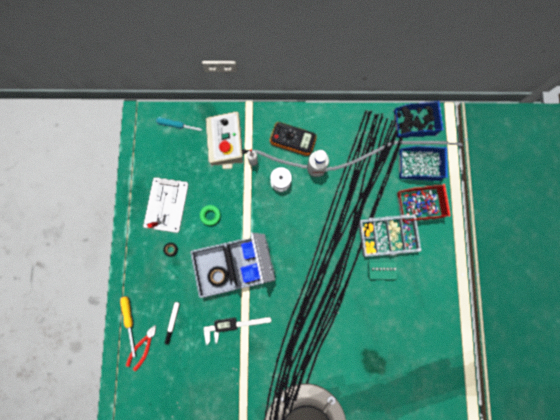

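View pics/scene0.png

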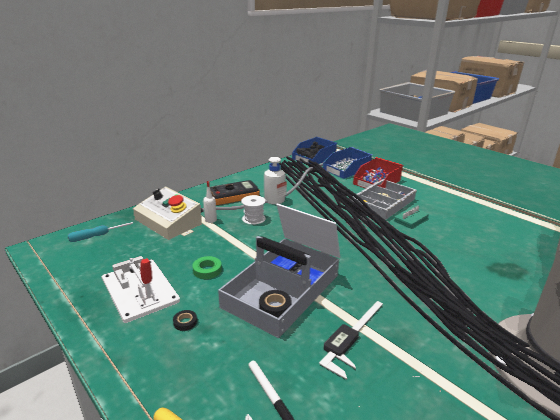

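Top view: the carrier is centred near (232,266), with its lid open toward +x image-right at (262,260) and the handle at about (230,264). There are three rolls: green (209,215), small black (170,249), and the larger black one inside the carrier (217,277). The one in the carrier is the tape_roll, being neither green nor the smaller. Next is one enlarged crop to confirm that.

```bash
python3 - <<'E'
import cv2,numpy as np
a=cv2.imread('pics/top0.png')[225:305,180:285]; a=cv2.resize(a,None,fx=5,fy=5,interpolation=cv2.INTER_CUBIC)
cv2.imwrite('pics/c1.png',a)
b=cv2.imread('pics/scene0.png')[195:335,210:350]; b=cv2.resize(b,None,fx=4,fy=4,interpolation=cv2.INTER_CUBIC)
cv2.imwrite('pics/c2.png',b)
E
```

```text
(no output)
```

View pics/c1.png

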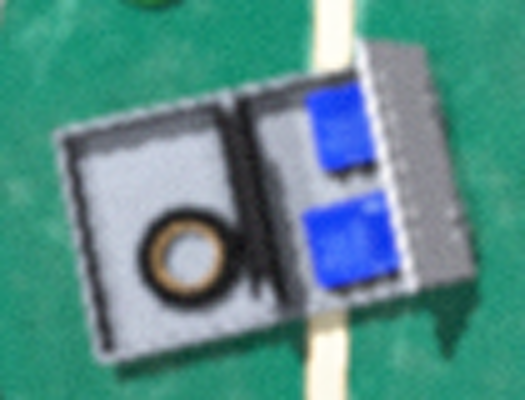

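View pics/c2.png

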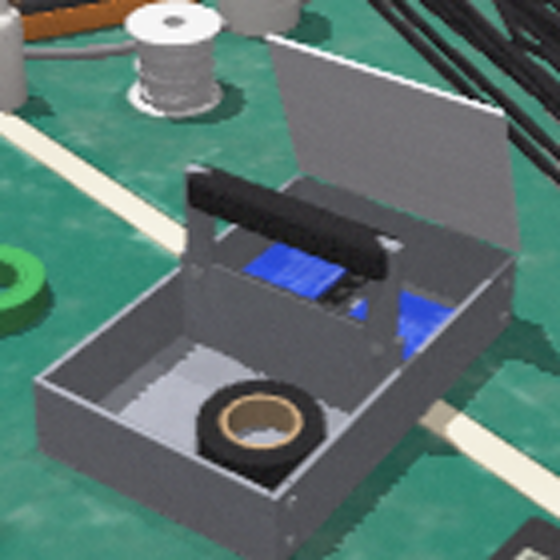

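The crops confirm it: the larger black and tan roll is inside the carrier's open compartment (crop 190,255), so the contents are in place. The lid stands near upright. I'll fit carrier pose and lid angle from both views.

```bash
cat > fit.py <<'E'
from h import *
from scipy.optimize import least_squares
T=lambda u,v:('top0',180+u/5,225+v/5); S=lambda u,v:('scene0',210+u/4,195+v/4)
obs=[(T(62,135),(-70,-112,45)),(T(103,360),(70,-112,45)),(T(362,42),'L-'),(T(412,290),'L+'),(T(475,272),(70,112,45)),
(S(38,380),(-70,-112,45)),(S(275,495),(70,-112,45)),(S(512,258),(70,112,45)),(S(268,37),'L-'),(S(505,112),'L+'),
(S(287,215),(0,-3,100))]
def model(p):
    x,y,a,th=p; c,s=np.cos(a),np.sin(a); out=[]
    for (f,u,v),q in obs:
        if isinstance(q,str): q=(70 if q=='L+' else -70,112-106*np.cos(th)+3*np.sin(th),47+106*np.sin(th))
        out+=list(proj(f,(x+c*q[0]-s*q[1],y+s*q[0]+c*q[1],q[2]))-[u,v])
    return np.array(out)
r0=least_squares(model,[500,250,np.pi+.2,1.7],loss='soft_l1',x_scale=[100,100,1,1])
print(r0.x,np.degrees(r0.x[2:])); print(np.round(r0.fun.reshape(-1,2),1))
E
python3 fit.py
python3 - <<'E'
from h import *
for n,u,v,h in [('reel',281,180,56),('glue',252,157,112),('green',209,215,18)]: print(n,px('top0',u,v,h))
s=telemetry.observe();print(s['joint_positions'])
E
```

```text
[454.71461467 214.83868513   3.37146838   1.21488926] [193.17090921  69.60802746]
[[-0.8 -1.3]
 [-0.2  0.3]
 [-0.8 -0.8]
 [ 0.1 -0.1]
 [-0.1  0.8]
 [-1.  -1.3]
 [ 0.8  0.2]
 [ 2.2 -1.4]
 [-0.2 -0.8]
 [-0.1  0.1]
 [ 0.5  1.5]]
reel [714.69222877  73.25972464  56.        ]
glue [769.27906842 159.92089352 112.        ]
green [610.74304555 296.48284851  18.        ]
[70.01073105 27.36496538  1.28209599 89.16007311 -0.65720727 63.55847074
 -4.76401403]
```

```bash
python3 -m creep '[[0,0.39,-0.167,-0.02,0,0,0],[0,0.39,-0.167,-0.02,0,0,0],[0,0.39,-0.167,-0.02,0,0,0],[0,0.39,-0.167,-0.02,0,0,0],[0,0.39,-0.167,-0.02,0,0,0],[0,0.39,-0.167,-0.02,0,0,0],[0,0.39,-0.167,-0.02,0,0,0],[0,0.39,-0.167,-0.02,0,0,0],[0,0.39,-0.167,-0.02,0,0,0],[0,0.39,-0.167,-0.02,0,0,0],[0,0.39,-0.167,-0.02,0,0,0],[0,0.39,-0.167,-0.02,0,0,0]]' 40
```

```text
time_s: 1.35
tool_pos: [498.2, -401.9, 242.4]
ee_rot: [[0.972, 0.236, -0.001], [0.236, -0.972, -0.001], [-0.001, 0.0, -1.0]]
contact_force: [-0.3, -1.0, 0.0]
finger_gap: 0.004
gripper_force: 0.0
```

```bash
python3 -m creep '[[0,0.102,-0.485,0,0,0,0],[0,0.102,-0.485,0,0,0,0],[0,0.102,-0.485,0,0,0,0],[0,0.102,-0.485,0,0,0,0],[0,0.102,-0.485,0,0,0,0],[0,0.102,-0.485,0,0,0,0],[0,0.102,-0.485,0,0,0,0],[0,0.102,-0.485,0,0,0,0],[0,0.102,-0.485,0,0,0,0],[0,0.102,-0.485,0,0,0,0],[0,0.102,-0.485,0,0,0,0],[0,0.102,-0.485,0,0,0,0]]'
python3 - <<'E'
from h import *
d=snap('wrist','w1')
x,y,a,th=454.7,214.8,3.3715,1.215
c,s=np.cos(a),np.sin(a)
im=cv2.imread('pics/w1.png')
for q in [(-70,112-37+5,145),(70,112-37+5,145),(-54,0,110),(54,0,110),(70,112,45),(-70,112,45),(70,-112,45),(-70,-112,45)]:
    u=proj('w1',(x+c*q[0]-s*q[1],y+s*q[0]+c*q[1],q[2])); print(q,u.round()); cv2.circle(im,tuple(int(k) for k in u),4,(0,0,255),1)
cv2.imwrite('pics/w1b.png',im)
s=telemetry.observe();print(s['tool_pos'])
E
```

```text
time_s: 2.55
tool_pos: [483.3, 94.1, 242.6]
ee_rot: [[0.971, 0.238, -0.0], [0.238, -0.971, -0.001], [-0.0, 0.001, -1.0]]
contact_force: [-0.5, 0.2, 1.0]
finger_gap: 0.006
gripper_force: 0.0
(-70, 80, 145) [220. 127.]
(70, 80, 145) [226. 283.]
(-54, 0, 110) [140. 143.]
(54, 0, 110) [152. 251.]
(70, 112, 45) [264. 242.]
(-70, 112, 45) [264. 124.]
(70, -112, 45) [ 82. 240.]
(-70, -112, 45) [ 61. 122.]
[483.42838851  92.8872098  242.51104141]
```

View pics/w1b.png

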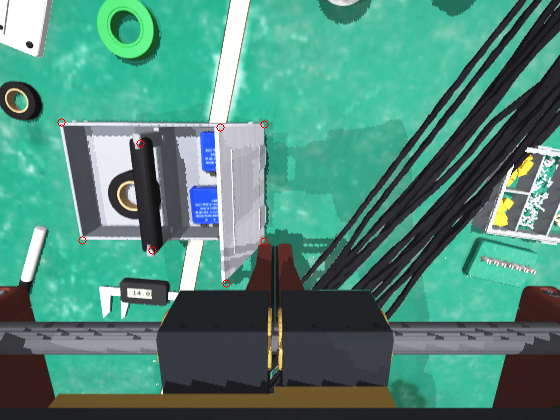

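The overlay matches: lid free edge from (220,127) to (226,283), handle from (140,143) to (152,251). Now I lower the tip outside the lid and sweep it shut along its arc.

```bash
python3 -m creep '[[0,0,0,0.04,0,0,0],[0,0,0,0.08,0,0,0],[0,0,0,0.118,0,0,0],[0,0,0,0.118,0,0,0],[0,0,-0.012,0.119,0,0,0],[0,0,-0.023,0.120,0,0,0],[0,0,-0.033,0.124,0,0,0],[0,0,-0.043,0.130,0,0,0],[0,0,-0.053,0.1375,0,0,0],[0,0,-0.061,0.146,0,0,0],[0,0,-0.068,0.155,0,0,0],[0,0,-0.074,0.1655,0,0,0]]'
python3 -m creep '[[0,0,-0.003,0.009,0,0,0],[0,0,-0.006,0.018,0,0,0],[0,0,-0.006,0.025,0,0,0],[0,0,-0.006,0.028,0,0,0],[0,0,-0.006,0.028,0,0,0],[0,0,-0.006,0.028,0,0,0]]'
```

```text
time_s: 3.8
tool_pos: [465.4, 167.5, 76.2]
ee_rot: [[0.971, 0.239, -0.0], [0.239, -0.971, -0.0], [-0.0, -0.0, -1.0]]
contact_force: [0.6, -1.2, -0.1]
finger_gap: 0.004
gripper_force: 0.2
time_s: 4.4
tool_pos: [463.9, 172.6, 49.7]
ee_rot: [[0.971, 0.238, -0.0], [0.238, -0.971, -0.0], [-0.001, 0.0, -1.0]]
contact_force: [-4.2, 0.2, 10.0]
finger_gap: 0.007
gripper_force: 5.2
```

```bash
python3 -m creep '[[0,0,0,-0.04,0,0,0],[0,0,0,-0.08,0,0,0],[0,0,0,-0.13,0,0,0],[1,0,-0.022,-0.15,0,0,0],[1,0,-0.045,-0.15,0,0,0],[1,0,-0.045,-0.15,0,0,0],[1,0,-0.045,-0.15,0,0,0],[1,0,-0.045,-0.15,0,0,0]]'
python3 - <<'E'
from h import *
snap('wrist','w2');snap('scene','s2')
x,y,a=454.7,214.8,3.3715
c,s=np.cos(a),np.sin(a)
im=cv2.imread('pics/w2.png')
for q in [(-58,0,110),(58,0,110),(70,112,45),(-70,112,45),(70,-112,45),(-70,-112,45)]:
    u=proj('w2',(x+c*q[0]-s*q[1],y+s*q[0]+c*q[1],q[2])); cv2.circle(im,tuple(int(k) for k in u),4,(0,0,255),1)
b=cv2.resize(cv2.imread('pics/s2.png')[180:350,210:350],None,fx=2.47,fy=2.47,interpolation=cv2.INTER_CUBIC)[:420,:240+100]
cv2.imwrite('pics/w2b.png',np.hstack([im[:,:450],b]))
E
```

```text
time_s: 5.2
tool_pos: [453.5, 214.9, 198.4]
ee_rot: [[0.971, 0.237, -0.001], [0.237, -0.971, -0.001], [-0.001, 0.001, -1.0]]
contact_force: [0.1, -0.8, 0.2]
finger_gap: 0.42
gripper_force: 0.0
```

View pics/w2b.png

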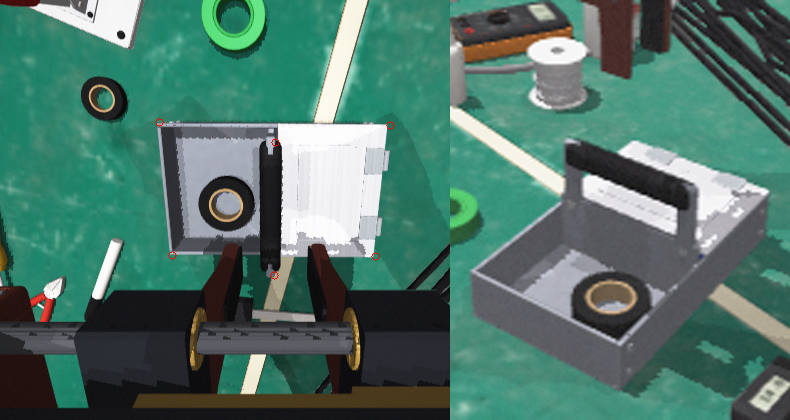

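Picture: the lid is flat shut and the tape is in place. The handle runs from (268,138) to (271,272), about 4 mm from the prediction in tool -y and 3 mm in +x. I'll descend with that correction and grip.

```bash
python3 -m creep '[[1,0.003,-0.004,0,0,0,0],[1,0.003,-0.004,0,0,0,0],[1,0.003,-0.004,0.04,0,0,0],[1,0.003,-0.004,0.08,0,0,0],[1,0.003,-0.004,0.105,0,0,0],[1,0.003,-0.004,0.117,0,0,0],[1,0.003,-0.004,0.117,0,0,0],[1,0.003,-0.004,0.117,0,0,0]]' 45
python3 -m creep '[[0.3,0,0,0,0,0,0],[0.3,0,0,0,0,0,0],[0.3,0,0,0,0,0,0],[0.3,0,0,0,0,0,0],[0.25,0,0,0,0,0,0],[0.22,0,0,0,0,0,0],[0.2,0,0,0,0,0,0],[0.1,0,0,0,0,0,0],[0,0,0,0,0,0,0],[0,0,0,0,0,0,0],[0,0,0,0,0,0,0],[0,0,0,0,0,0,0]]' 45
```

```text
time_s: 6.1
tool_pos: [456.1, 221.5, 83.0]
ee_rot: [[0.971, 0.239, 0.001], [0.239, -0.971, 0.001], [0.001, -0.0, -1.0]]
contact_force: [0.0, -0.9, 0.3]
finger_gap: 1.0
gripper_force: 0.0
time_s: 7.3
tool_pos: [455.6, 220.3, 82.1]
ee_rot: [[0.971, 0.238, -0.0], [0.238, -0.971, -0.001], [-0.0, 0.001, -1.0]]
contact_force: [1.1, -2.5, 0.9]
finger_gap: 0.201
gripper_force: 45.0
```

```bash
python3 -m creep '[[0,0,0,-0.002,0,0,0],[0,0,0,-0.006,0,0,0],[0,0,0,-0.012,0,0,0],[0,0,0,-0.02,0,0,0],[0,0,0,-0.029,0,0,0],[0,0,0,-0.038,0,0,0],[0,0,0,-0.047,0,0,0],[0,0,0,-0.056,0,0,0],[0,0,0,-0.064,0,0,0],[0,0,0,-0.07,0,0,0],[0,0,0,-0.074,0,0,0],[0,0,0,-0.075,0,0,0]]'
python3 -m creep '[[0,0,0,-0.002,0,0,0],[0,0,0,-0.006,0,0,0],[0,0,0,-0.012,0,0,0],[0,0,0,-0.02,0,0,0],[0,0,0,-0.029,0,0,0],[0,0,0,-0.038,0,0,0],[0,0,0,-0.047,0,0,0],[0,0,0,-0.056,0,0,0],[0,0,0,-0.064,0,0,0],[0,0,0,-0.071,0,0,0],[0,0,0,-0.075,0,0,0],[0,0,0,-0.076,0,0,0]]'
python3 -m creep '[[0,0,0,0,0,0,0],[0,0,0,0,0,0,0],[0,0,0,0,0,0,0],[0,0,0,0,0,0,0],[0,0,0,0,0,0,0],[0,0,0,0,0,0,0]]'
python3 - <<'E'
from h import *
snap('scene','s3');snap('wrist','w3')
b=cv2.resize(cv2.imread('pics/s3.png')[90:350,180:380],None,fx=1.615,fy=1.615,interpolation=cv2.INTER_CUBIC)[:420]
cv2.imwrite('pics/s3b.png',np.hstack([cv2.imread('pics/w3.png')[:,:450],b]))
print(telemetry.observe()['moment'])
E
```

```text
time_s: 8.5
tool_pos: [455.6, 221.1, 157.6]
ee_rot: [[0.971, 0.238, 0.001], [0.238, -0.971, 0.0], [0.001, -0.0, -1.0]]
contact_force: [0.5, 1.0, -7.8]
finger_gap: 0.203
gripper_force: 45.0
time_s: 9.7
tool_pos: [455.6, 221.1, 233.6]
ee_rot: [[0.971, 0.238, 0.001], [0.238, -0.971, 0.0], [0.001, -0.0, -1.0]]
contact_force: [-0.5, 0.6, -7.5]
finger_gap: 0.201
gripper_force: 45.0
time_s: 10.3
tool_pos: [455.4, 221.0, 233.1]
ee_rot: [[0.971, 0.238, -0.0], [0.238, -0.971, -0.0], [-0.0, -0.0, -1.0]]
contact_force: [0.3, 0.2, -7.5]
finger_gap: 0.204
gripper_force: 45.0
[ 0.10649953  0.02374534 -0.01174387]
```

View pics/s3b.png

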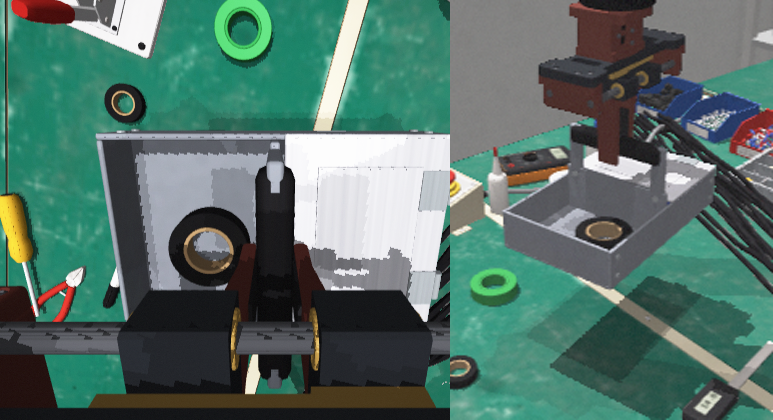

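The carrier hangs level about 15 cm up, with its lid shut, the tape inside at (208,247) and the grip at the middle of the bar. Handing in.

```bash
python3 -c "
from plant import finish_job; print(finish_job())"
```

```text
the job is handed in; nothing more can be done
None
```

The lid was pushed fully shut on the bench first; then the carrier was gripped at mid-handle (45 N), lifted straight up about 151 mm and handed in at about 10 s while held level and still, with the tape visibly in place, the drivers under the shut lid, and nothing else on the bench touched.

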